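# Stop the cherry-jar lane with its pin

## Task

Block the lane of red cherry jars: take the red-knobbed stop pin out of the white pin rack and lower it upright into the funnel-mouthed socket at the robot's end of that lane, keeping hold until it is fully home on the socket's floor, then let go and leave it standing there. Leave the yellow-knobbed pin in the rack, and do not shove or topple the cherry jar next to the socket.

Things in the scene. Friction and masses are not known exactly. Their poses are not given: they have to be found in the camera images.
- red_pin: Stop pin, red knob, 125 mm tall, 0.14-0.28 kg, upright in a well of the white rack (80 x 210 x 50 mm high; 2 wells 110 mm apart, 40 mm deep, floors 10 mm above the table). Steel rod 18 mm in diameter, bevelled foot; round knob 36 mm in diameter from 90 to 125 mm above the foot: grip there. Lift over 45 mm to clear the rack. Origin: centre of the foot; z up the rod.
- cherry_lane: Fixed end of the lane with red jars (a twin lane holds orange jars). Origin: at table height on the vertical axis of its round aluminium socket: rim 74 mm above the table, funnel 54 mm wide at the rim narrowing to a 30 mm bore 52 mm above the table, flat floor 10 mm above the table. Its blue belt, 30 mm high, starts 50 mm from the axis and runs 340 mm along +x between rails 134 mm wide, 71 mm high.
- yellow_pin: Pin of the same shape and size with a yellow knob, in the other well of the rack, 110 mm from the red one; it stays there. Origin: centre of the foot; z up the rod.
- cherry_jar: The nearest of three red cherry jars with white lids standing in a row on the cherry lane, about 150 mm from the socket's axis along the lane; 76 mm in diameter, 108 mm tall, standing 30 mm above the table, 0.5 kg, loose. Origin: centre of its underside.
Not all that is in view belongs to the job. What is shaped like the red_pin but purple is not meant.

How it is judged:
By the outcome, as a careful person would: the job done as asked, in the order asked, and still so for the second after the job is handed in, with the robot touching nothing.
It also fails if it takes over 38 s, if anything falls off the work surface, if the arm or the gripper's body presses on something with over 40 N, if the wrist force passes 120 N, or if a joint passes its speed limit or range.

## Robot

A 6-joint arm with a two-finger parallel gripper is mounted at the origin on the work surface. World frame = base frame: x ahead of the robot, y to its left, z up, the work surface at z = 0. Lengths are in mm, angles in degrees, forces in N, time in s.
With the tool pointing down it reaches from about 325 to 925 mm from the base axis. Payload 3.1 kg.
Tool frame: the origin (TCP) lies at the very end of the fingers, on their centre line; the grasp point (between the pads) lies grasp_offset behind it (grasp_offset is the distance from the TCP to the grasp point, in mm); z points along the fingers, y is the line along which they close (so a half turn about z gives the same grasp; the last joint's range is limited). The gripper opens to 85 mm and grips with 20 to 120 N. Pads are 22 mm wide; open, the fingers measure 114 mm over their backs; the gripper's body (76 mm by 85 mm) begins 54 mm behind the grasp point. The pads swing forward as they close: fully open they stand 13 mm farther back than shut.
Start: joints at [58.545, 12.427, 92.441, -0, 75.132, -6.429], TCP at [264.385, 566.339, 231.3] pointing down, gripper open.
Joint ranges: [-157.48, 157.48], [-44.54, 120.13], [17.64, 146.25], [-64.5, 244.5], [7.68, 150.69], [-147.95, 147.95]. Speed limits (degrees/s): [159.86, 159.86, 180, 180, 180, 180].

## Interface

Orientations are given as [roll, pitch, yaw] about the fixed x, y, z axes, in that order (R = Rz(yaw) Ry(pitch) Rx(roll)).
In Python, from station import * gives the robot as it stands. Calls block until the motion is done:
- goto(position, orientation): joint-space move of the TCP to a pose.
- move_l(position, attitude=None, speed=150): straight line of the TCP; attitude=None keeps the orientation; speed is the mean speed in mm/s.
- move_j(angles): joint-space move.
- grip(opening, squeeze=None): finger opening in mm; squeeze is the grip in N (None keeps the last); returns when the fingers have stopped.
- wait(seconds).
- solve_ik(position, orientation): joint angles nearest the present ones, or None.
- get_obs(): the state.
- get_image(name): name is "scene" or "top" or "wrist"; returns the picture (384x512x3 uint8, red, green, blue); there is no depth.
- get_calibration(name): a dict with "fx", "fy", "cx", "cy" (pixels), "R" (3x3) and "t" (3): a world point X has camera coordinates R X + t; the wrist camera has in their place "mount" (4x4, takes a point from camera to tool coordinates, whose origin is the TCP and whose axes are the flange's). Camera axes: x right, y down, z forward; pixel columns grow to the right and rows downward; lengths in mm; the calibration is good to about 2 mm. A picture is of the moment at which its call begins: read the wrist's pose just before it. get_calibration takes no time and is no camera call.
A pose or a line that the arm cannot do raises Unreachable and nothing moves.
- sign_off(): hands the job in; it is judged then, once.
Trained networks look in the newest picture that a camera, given by its name, has taken for a name from the list of things; names that differ only in an ending like _2 or _b are one class to them, and where a whole thing is asked for, a point or a joint stands for the part that bears it (a point fixed in the world has none). Each returns a list of dicts, best first, with "score" (0 to 1); they miss things now and then, are a little off and sometimes report something else, mostly with a low value. They report only what shows in the picture. A call takes as long as a camera call. They do not tell look-alikes from the thing itself.
- spot_in(name, camera): "extent" ([centre column, centre row, width, height] in pixels, round what is visible of it).
- regions_of(name, camera): "region" (384x512 bool, what is visible of it) and "extent" ([centre column, centre row, width, height] in pixels, round what is visible of it).
The state is a dict: "t": time; "joint_pos": joint angles; "qvel": joint speeds; "effort": joint torques, N m; "tcp_pos": TCP position; "ee_rot": TCP orientation; "wrist_force": force on the tool from outside, world axes, zero at the start; "moment": the same for the moment, N m; "grip_width": finger opening in mm; "grip_force": force on a finger pad.
Only numpy, scipy, OpenCV 4.12 (cv2) and the standard library are available. Lean on these libraries where they do the work, as an engineer would, in place of code of your own. Each camera call takes 0.05 s, during which the arm holds its last target. There are 200 camera calls.

## Working session

There is one attempt and no reset: what is moved stays moved. The work goes in short steps, each a Python script; the robot and the scene stay as the last script left them, time stands still between calls to the robot, and variables do not carry over. Pictures are saved under pics/ and viewed, at most 10 in all, crops included, and the job is handed in when it is done.

```bash
mkdir -p pics; python3 - <<'E'
from station import *
import cv2,numpy as np
ims=[]
for c in("scene","top"):
    im=get_image(c);cv2.imwrite(f"pics/{c}0.png",im[:,:,::-1])
    for n in("red_pin","cherry_lane","yellow_pin","cherry_jar"):
        print(c,n,[(np.round(d["extent"]).tolist(),round(d["score"],2)) for d in spot_in(n,c)[:5]])
    print(get_calibration(c))
o=get_obs();print(o["t"],o["tcp_pos"],o["ee_rot"],o["grip_width"])
print([k for k in o], get_calibration("wrist"))
import station;print(getattr(station,"grasp_offset",None),o.get("grasp_offset"))
E
```

```text
scene red_pin [([198.0, 267.0, 18.0, 49.0], 0.97), ([160.0, 242.0, 21.0, 45.0], 0.91), ([107.0, 272.0, 27.0, 58.0], 0.82), ([140.0, 226.0, 27.0, 46.0], 0.62)]
scene cherry_lane [([337.0, 172.0, 148.0, 68.0], 0.83)]
scene yellow_pin [([195.0, 213.0, 15.0, 36.0], 0.82)]
scene cherry_jar [([329.0, 153.0, 28.0, 43.0], 0.84)]
{'fx': 378.7991720942007, 'fy': 378.7991720942007, 'cx': 256.7783116201969, 'cy': 192.74078997437724, 'R': array([[ 0.86356108,  0.50416887, -0.00871893],
       [ 0.26530223, -0.46898899, -0.84241561],
       [-0.42880881,  0.72516418, -0.53875776]]), 't': array([-465.06101493,  -99.46560495, 1265.38591905])}
top red_pin [([420.0, 242.0, 29.0, 17.0], 0.8), ([378.0, 220.0, 19.0, 15.0], 0.73), ([376.0, 178.0, 22.0, 16.0], 0.66), ([359.0, 266.0, 20.0, 17.0], 0.63)]
top cherry_lane [([141.0, 155.0, 76.0, 178.0], 0.95)]
top yellow_pin [([330.0, 221.0, 17.0, 16.0], 0.56)]
top cherry_jar [([128.0, 158.0, 42.0, 38.0], 0.95), ([331.0, 220.0, 18.0, 17.0], 0.69)]
{'fx': 392.6924188653195, 'fy': 392.6924188653195, 'cx': 256.28118621216566, 'cy': 191.20093582562268, 'R': array([
[... 196 characters left out ...]
.5 [264.37941543 566.31474823 231.25279128] [-1.79995258e+02 -1.48734712e-04  1.54973820e+02] 84.87150656279255
['t', 'joint_pos', 'qvel', 'effort', 'tcp_pos', 'ee_rot', 'wrist_force', 'moment', 'grip_force', 'grip_width'] {'fx': 287.1250448436023, 'fy': 287.1250448436023, 'cx': 255.47628239031738, 'cy': 195.30308376700253, 'mount': array([[-2.01024408e-04, -9.65582870e-01, -2.60095522e-01,
         6.59463719e+01],
       [ 9.99999979e-01, -1.83088011e-04, -9.31879020e-05,
        -5.04636219e-02],
       [ 4.23602700e-05, -2.60095536e-01,  9.65582886e-01,
        -1.43101134e+02],
       [ 0.00000000e+00,  0.00000000e+00,  0.00000000e+00,
         1.00000000e+00]])}
18.700000000000003 None
```

View pics/scene0.png

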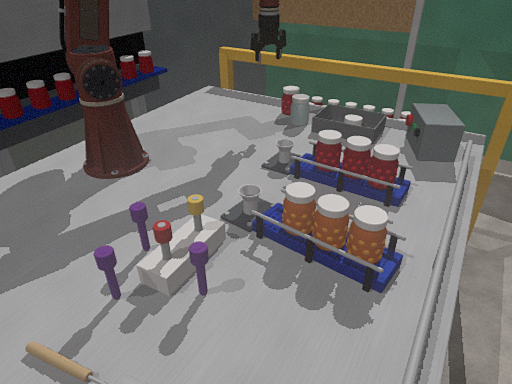

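View pics/top0.png

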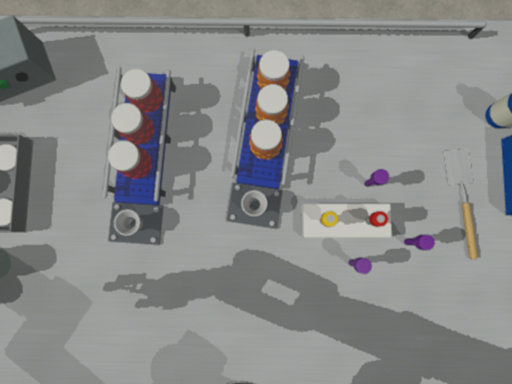

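The scene view shows the red pin at about (163,240), with purple look-alikes around it, and the cherry socket at (285,150). In the top view the red knob is at (379,219), yellow at (330,219) and the cherry socket mouth at (127,222). Next I'll project these and take a close wrist look.

```bash
cat > h.py <<'E'
from station import *
import numpy as np,cv2
from scipy.spatial.transform import Rotation as Ro
def cam(c,o=None):
    k=get_calibration(c)
    if c!="wrist": return k,k["R"].T,-k["R"].T@k["t"]
    Rt=Ro.from_euler("xyz",o["ee_rot"],degrees=True).as_matrix();M=k["mount"]
    return k,Rt@M[:3,:3],Rt@M[:3,3]+o["tcp_pos"]
def ray(c,uv,z,o=None):
    k,R,p=cam(c,o)
    d=R@[(uv[0]-k["cx"])/k["fx"],(uv[1]-k["cy"])/k["fy"],1]
    return p+d*(z-p[2])/d[2]
def proj(c,X,o=None):
    k,R,p=cam(c,o);q=R.T@(np.array(X)-p)
    return np.array([k["fx"]*q[0]/q[2]+k["cx"],k["fy"]*q[1]/q[2]+k["cy"]])
E
python3 - <<'E'
from h import *
for n,uv,z in[("red",(379,219),135),("yel",(330,219),135),("rim",(127,222),74),("orim",(254,203),74),("pA",(381,177),125),("pB",(427,242),125),("pC",(363,266),125),("jar",(124,156),138),("jar3",(136,85),138)]:
    X=ray("top",uv,z);print(n,X.round(1),proj("scene",X).round(0))
E
```

```text
red [ 499.6 -304.5  135. ] [163. 224.]
yel [ 498.1 -196.9  135. ] [195. 198.]
rim [487.1 271.   74. ] [285. 143.]
orim [536.4 -28.2  74. ] [250. 190.]
pA [ 594.8 -314.1  125. ] [198. 246.]
pB [ 451.  -412.1  125. ] [104. 251.]
pC [ 396.6 -270.2  125. ] [138. 205.]
jar [632.4 264.2 138. ] [329. 134.]
jar3 [798.4 245.7 138. ] [385. 149.]
```

```bash
python3 - <<'E'
from h import *
for yaw in(180,0):
    for p in([487,271,240],[500,-303,240],[500,-303,98]):
        print(yaw,solve_ik(p,[180,0,yaw]))
goto([487,271,260],[180,0,180])
o=get_obs();im=get_image("wrist");cv2.imwrite("pics/w1.png",im[:,:,::-1])
print(o["t"],o["tcp_pos"],o["ee_rot"],proj("wrist",[487.1,271,74],o))
goto([499.6,-304.5,250],[180,0,180])
o=get_obs();im2=get_image("wrist");cv2.imwrite("pics/w2.png",im2[:,:,::-1])
print(o["t"],o["tcp_pos"],o["ee_rot"],proj("wrist",[499.6,-304.5,135],o))
r=regions_of("red_pin","wrist");print([(d["extent"],d["score"]) for d in r])
cv2.imwrite("pics/w12.png",cv2.resize(np.hstack([im,im2])[:,:,::-1],(800,300),interpolation=cv2.INTER_AREA))
E
```

```text
180 [ 21.87912763   3.78597847 101.18738167   0.          75.02663986
 -68.12087237]
180 [ -38.09243611    7.14833987   97.54687671    0.           75.30478342
 -128.09243611]
180 [ -38.09243611   16.05703867  103.51903547    0.           60.42392586
 -128.09243611]
0 [ 2.18791276e+01  3.78597847e+00  1.01187382e+02 -2.54444375e-14
  7.50266399e+01  1.11879128e+02]
0 [-3.80924361e+01  7.14833987e+00  9.75468767e+01 -2.54444375e-14
  7.53047834e+01  5.19075639e+01]
0 [-3.80924361e+01  1.60570387e+01  1.03519035e+02 -2.54444375e-14
  6.04239259e+01  5.19075639e+01]
1.8833 [486.69681814 271.63882902 259.95358257] [ 1.79972166e+02 -1.40969382e-02 -1.79976119e+02] [254.79799724 176.89380324]
4.0 [ 500.08701633 -303.55322333  250.04192267] [ 1.79980542e+02  1.42422630e-02 -1.79921591e+02] [254.37614132 191.03044375]
[([291.0, 74.5, 43.7, 48.1], 0.88), ([252.0, 187.8, 35.0, 42.7], 0.73), ([245.6, 261.4, 30.5, 61.4], 0.68)]
```

View pics/w1.png

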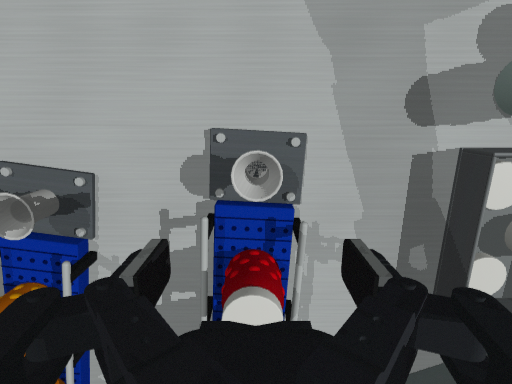

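View pics/w2.png

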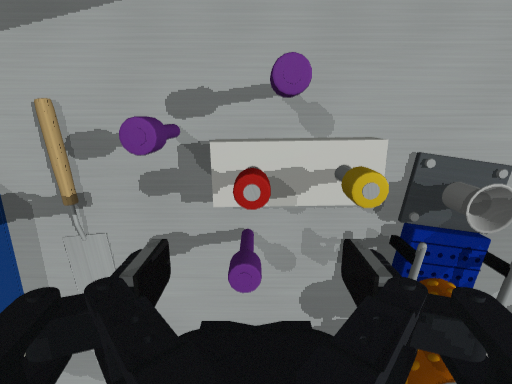

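The wrist views show the cherry rim centred at about (257,176), against a predicted (255,177). The red knob's disc is at (252,192), against a predicted (254,191). The estimates agree to about 2 mm, so I'll correct for that, grasp and lift.

```bash
python3 - <<'E'
from h import *
o1={"tcp_pos":np.array([486.697,271.639,259.954]),"ee_rot":[179.972,-.0141,-179.976]}
S=ray("wrist",(257,176),74,o1)
o=get_obs();P=ray("wrist",(252.3,192),135,o);print("socket",S,"pin",P)
grip(62,40)
goto([P[0],P[1],150],[180,0,180])
move_l([P[0],P[1],98],speed=120)
o=get_obs();print(o["t"],o["tcp_pos"],o["wrist_force"])
grip(20,60)
o=get_obs();print(o["t"],o["tcp_pos"],o["wrist_force"],o["grip_width"],o["grip_force"])
if 30<o["grip_width"]<42:
    move_l([P[0],P[1],200],speed=120)
    o=get_obs();print(o["t"],o["tcp_pos"],o["wrist_force"],o["grip_width"],o["grip_force"])
im=get_image("wrist");im2=get_image("scene")
cv2.imwrite("pics/g.png",cv2.resize(np.hstack([im,im2])[:,:,::-1],(800,300),interpolation=cv2.INTER_AREA))
E
```

```text
socket [486.03963779 273.56826509  74.        ] pin [ 500.53977325 -306.41494854  135.        ]
5.5333 [ 501.44478771 -307.09986508   99.33529571] [0.74995827 0.27058194 0.01063767]
5.8833 [ 501.59725607 -307.23796198   99.76059859] [-1.09326031  0.19464022  5.27737269] 34.791342268065414 59.468552470207214
6.8833 [ 499.69840953 -305.75044617  198.60852673] [ 0.20446266  0.04902001 -4.59649116] 34.711092107766014 60.553414821624756
```

View pics/g.png

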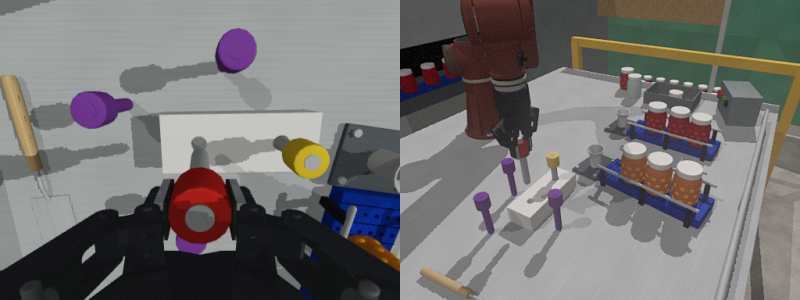

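The pin is held and out of the rack, and the yellow pin is still in place. Next I'll carry it high over the socket and check the foot from close by.

```bash
python3 - <<'E'
from h import *
o=get_obs();print(o["wrist_force"],proj("wrist",[*o["tcp_pos"][:2],o["tcp_pos"][2]-89.8],o)*400/512)
move_l([500,-306,270],speed=150)
goto([486,273,270],[180,0,180])
move_l([486,273,185],speed=120); wait(.2)
o=get_obs();im=get_image("wrist");im2=get_image("scene");print(o["t"],o["tcp_pos"],o["wrist_force"],o["grip_width"])
s=400/512
for n,X in(("foot",[*o["tcp_pos"][:2],o["tcp_pos"][2]-89.8]),("rim",[486,273,74])): print(n,proj("wrist",X,o),proj("scene",X))
a=cv2.resize(im[90:290,155:355],(400,400),interpolation=cv2.INTER_CUBIC)
b=cv2.resize(im2[70:190,225:345],(400,400),interpolation=cv2.INTER_CUBIC)
cv2.imwrite("pics/s.png",np.hstack([a,b])[:,:,::-1])
E
```

```text
[-0.48739935  0.0113287  -2.50124423] [199.40714817 155.65140197]
10.7417 [486.81047998 273.34612247 186.28926883] [-0.23120149 -0.5850648  -2.29009423] 34.855040745059114
foot [255.35167475 198.7573996 ] [285.84495278 136.12150692]
rim [254.95329461 191.19524647] [285.34134029 142.58029622]
```

View pics/s.png

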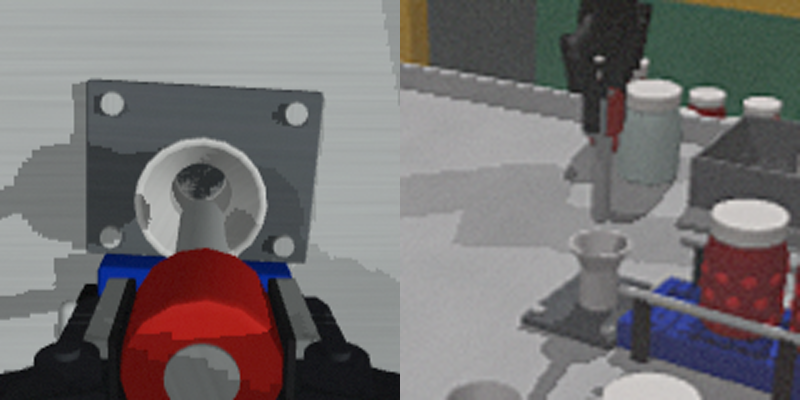

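The foot and rim line up within about 1 mm and the pin is vertical. I'll lower it in steps, watching the wrist force.

```bash
python3 - <<'E'
from h import *
for z,v in[(160,80),(145,60),(130,60),(115,60),(108,40),(104,30),(102,20),(100,20),(98.5,20),(97,20),(95.5,20),(94,20)]:
    move_l([486,273,z],speed=v); o=get_obs()
    print(round(o["t"],2),z,o["tcp_pos"].round(1),o["wrist_force"].round(1),o["moment"].round(2),round(o["grip_width"],1))
    if o["wrist_force"][2]>10 or np.hypot(*o["wrist_force"][:2])>15: break
im=get_image("wrist");im2=get_image("scene")
a=cv2.resize(im[90:290,155:355],(400,400),interpolation=cv2.INTER_CUBIC)
b=cv2.resize(im2[70:190,225:345],(400,400),interpolation=cv2.INTER_CUBIC)
cv2.imwrite("pics/i.png",np.hstack([a,b])[:,:,::-1])
E
```

```text
11.3 160 [485.1 272.7 158.6] [-0.1  0.2 -2.2] [-0.05 -0.01  0.02] 34.6
11.7 145 [485.5 272.8 144.3] [-0.2 -0.3 -2.6] [-0.   -0.02  0.03] 34.5
12.1 130 [485.4 272.8 129.2] [-0.1 -0.8 -2.1] [-0.02  0.   -0.01] 34.4
12.5 115 [485.4 272.7 114.1] [-0.1  0.3 -2.5] [-0.    0.01  0.02] 34.9
12.82 108 [485.7 272.9 107.6] [-0.1 -0.6 -2.7] [-0.01 -0.   -0.02] 34.7
13.11 104 [485.8 272.9 103.7] [-0.8 -0.6 -2.5] [ 0.01 -0.04 -0.01] 34.6
13.36 102 [485.9 272.9 101.8] [ 0.1  0.3 -3.5] [-0.01 -0.01 -0.  ] 34.7
13.61 100 [485.9 273.   99.9] [ 0.1  0.2 -2.9] [-0.01  0.02 -0.03] 34.8
13.86 98.5 [486.5 273.1  99.7] [-1.4 -1.3  6. ] [-0.39  0.41  0.  ] 34.9
14.11 97 [487.  273.2  99.7] [-4.5 -2.9 11.6] [-0.6   0.94  0.04] 35.0
```

View pics/i.png

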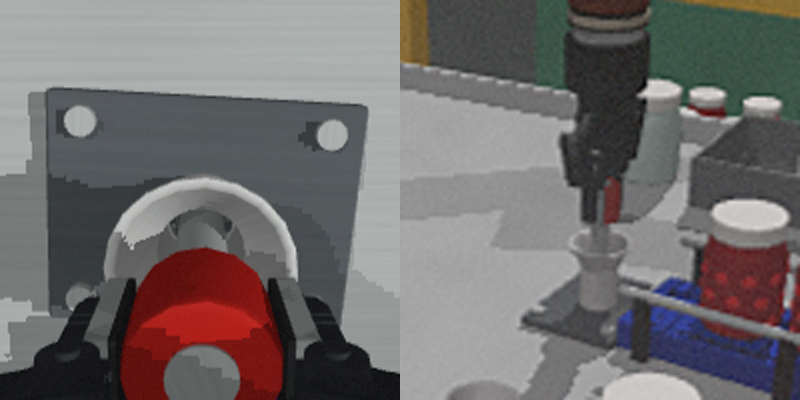

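The pin stopped at TCP 99.7 mm, the same height as on the rack's floor, so it is home. Now I'll release it and back off straight up.

```bash
python3 - <<'E'
from h import *
move_l([486,273,99.3],speed=20)
print(get_obs()["wrist_force"])
grip(62); wait(.2)
move_l([486,273,200],speed=100)
goto([420,273,260],[180,0,180]); wait(.3)
o=get_obs();im=get_image("wrist");im2=get_image("scene");im3=get_image("top");print(o["t"],o["wrist_force"])
print(proj("wrist",[486,273,135],o))
b=cv2.resize(im2[70:295,125:425],(400,300),interpolation=cv2.INTER_CUBIC)
cv2.imwrite("pics/f.png",np.vstack([np.hstack([cv2.resize(im,(400,300)),b]),np.hstack([cv2.resize(im3,(400,300)),b*0])])[:,:,::-1])
E
```

```text
[-0.64632866 -1.03006345  3.03848099]
16.9667 [ 0.09685178  0.30177074 -0.97358952]
[256.05595948 252.83961433]
```

View pics/f.png

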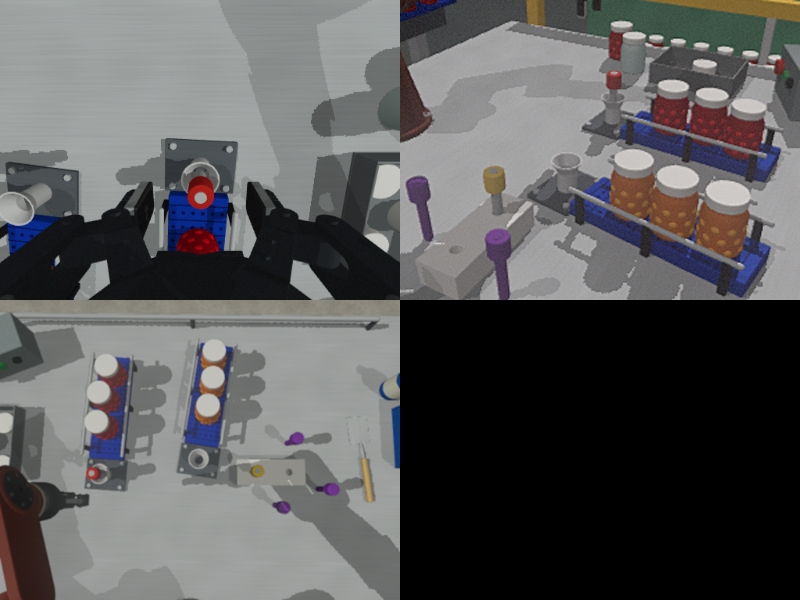

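The red pin stands upright in the cherry socket, the jars have not moved, the yellow pin is still in the rack, and the gripper is clear.

```bash
python3 -c "
from station import *
print(sign_off())"
```

```text
the job is handed in; nothing more can be done
None
```

The red pin stands fully home in the cherry-lane socket with the gripper clear; the yellow pin is still in the rack, the cherry jar is undisturbed, and the job was handed in at about 17 s.

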